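# Set the disc sander's table gap with the 4 mm feeler gauge

### The arm

A 6-joint arm with a two-finger parallel gripper is mounted at the origin on the work surface. World frame = base frame: x ahead of the robot, y to its left, z up, the work surface at z = 0. Lengths are in mm, angles in rad, forces in N, time in s.
With the tool pointing down it reaches from about 325 to 875 mm from the base axis. Payload 4.4 kg.
Tool frame: the origin (TCP) lies on the centre line of the jaws, within the pads' length; the fingertips stand ahead of it and the grasp point (between the pads) lies 6 mm ahead of it (ctrl.tcp_to_tips is the z of the fingertips in the tool frame, in mm); z points along the fingers, y is the line along which they close (so a half turn about z gives the same grasp; the last joint's range is limited). The gripper opens to 85 mm and grips with 20 to 120 N. Pads are 22 mm wide; open, the fingers measure 114 mm over their backs; the gripper's body (76 mm by 85 mm) begins 54 mm behind the grasp point. The pads swing forward as they close: fully open they stand 13 mm farther back than shut.
Start: joints at [1.073, 0.207, 1.542, -0, 1.393, -0.15], TCP at [195.447, 540.766, 256.282] pointing down, gripper open.
Joint ranges: [-2.73, 2.73], [-0.86, 2.22], [0.23, 2.46], [-1.11, 4.25], [0.08, 2.63], [-2.82, 2.82]. Speed limits (rad/s): [2.79, 2.79, 3.14, 3.14, 3.14, 3.14].

### API

Orientations are given as a 3x3 rotation matrix whose columns are the frame's x, y, z axes.
In Python, from plant import ctrl, sensors, optics gives the robot as it stands. Calls block until the motion is done:
- ctrl.move_ptp(position, orientation): joint-space move of the TCP to a pose.
- ctrl.move_l(position, rot=None, vel=150, threshold=None): straight line of the TCP; rot=None keeps the orientation; vel is the mean speed in mm/s. With threshold (N) it stops when the force on the tool has changed by that much, and returns True; else False.
- ctrl.set_joints(angles): joint-space move.
- ctrl.gripper_to(opening, force=None): finger opening in mm; force is the grip in N (None keeps the last); returns when the fingers have stopped.
- ctrl.hold(seconds).
- ctrl.solve_ik(position, orientation): joint angles nearest the present ones, or None.
- sensors.read_state(): the state.
- optics.grab_frame(name): name is "side" or "top"; returns (picture, depth): 420x560x3 uint8, red, green, blue; 420x560 float32, mm along the optical axis (not along the pixel's ray), 0 where there is no reading.
- optics.camera_params(name): a dict with "mtx" (3x3 intrinsics, pixels), "R" (3x3) and "t" (3): a world point X has camera coordinates R X + t. Camera axes: x right, y down, z forward; pixel columns grow to the right and rows downward; lengths in mm; the calibration is good to about 2 mm. A picture is of the moment at which its call begins. camera_params takes no time and is no camera call.
A pose or a line that the arm cannot do raises ctrl.MotionError and nothing moves.
- ctrl.finish_job(): hands the job in; it is judged then, once.
The state is a dict: "t": time; "q": joint angles; "qvel": joint speeds; "tau": joint torques, N m; "eef_pos": TCP position; "eef_rot": TCP orientation; "force": force on the tool from outside, world axes, zero at the start; "wrist_torque": the same for the moment, N m; "grip_width": finger opening in mm; "grasp_force": force on a finger pad.
Only numpy, scipy, OpenCV 4.12 (cv2) and the standard library are available. Lean on these libraries where they do the work, as an engineer would, in place of code of your own. Each camera call takes 0.05 s, during which the arm holds its last target. There are 200 camera calls.

### The job

Set the gap of the disc sander with the 4 mm feeler gauge (yellow grip). Slide its blade down into the gap until its foot is flat on the sander's table and let go, push the table towards the disc until you feel the blade just nipped - not crushed - between table edge and disc, then draw the gauge straight up so that it comes out with a light drag (if it comes freely, put it back and push again). Leave the table where the blade set it, stand the gauge back in its own slot of the rack, and leave the other gauges and the clutter alone.

Things in the scene. Friction and masses are not known exactly. Their poses are not given: they have to be found in the camera images.
- sander: Green and grey bench disc sander, fixed; base plate 240 x 400 x 12 mm. Origin: on the bench below the middle of the disc's abrasive face. z up; y is level, square to the disc face, from the disc out over the sander's table (the motor lies along -y, top at 160 mm); x runs along the table's edge.
- disc: The sanding disc, 125 mm across, upright, not turning and fixed in place, 100 mm up. Origin: centre of its abrasive face (brown); same axes as the sander, so the face is the plane y = 0. It stands 62 mm above the table's surface; behind it is its housing, 71 mm in radius.
- sander_table: The sander's aluminium work table, 190 (x) x 115 (y) x 12 mm, top 100 mm above the bench. Clamps slack: it slides along the sander's y only, travel 22 mm, dry friction about 7 N, and stays where left. Origin as table_edge, sander axes. Below it, at x = -60 and +60 mm only: carriages 30 mm wide, and fixed posts 67 mm high, 140 to 160 mm from the disc face. Push it at table_outer.
- table_edge (a point): Middle of the table's edge nearest the disc, on the top surface. Its distance from the disc face along y is the gap: 8 to 14 mm at the start; to be set to the blade's 4 mm. Sander axes.
- table_outer (a point): Middle of the table's outer edge (115 mm from table_edge), on the top surface: the place to push, along the sander's -y. Sander axes.
- gauge_yellow: 4 mm feeler gauge, the one to use, 0.1 to 0.17 kg. Origin: blade centre, level with the foot's underside. Steel blade 30 (x) x 4 (y) mm, z 0 to -36 mm, last 6 mm tapered to 2. Foot 40 mm wide, y -2 to 44, 6 mm thick. Yellow grip 24 (x) x 16 (y) mm at y = 22, z 6 to 61 mm. In use: blade in the gap, foot on the sander's table, y as the sander's y. Friction 0.5 to 0.7: drag about 1.2 x nip.
- gauge_red: 3 mm gauge of the same make with a red grip, in the rack; not to be used.
- gauge_blue: 6 mm gauge of the same make with a blue grip, in the rack; not to be used.
- rack: Fixed wooden rack, 70 (x) x 200 (y) x 50 mm high, three through slots 40 (x) x 14 (y) mm centred at y = -84, -20 and 44 mm; origin under its middle. Each slot holds one gauge, blade down, foot on the rack's top, in any order: gauge origin over the slot's centre (within 2 mm), gauge axes along the rack's.
- drill: Cordless drill lying on its side, teal and black, 190 x 190 mm, 65 mm high; bystander.
- toy_top: Turned wooden double disc on a dowel, 60 mm across, 66 mm high, painted orange and green on top; bystander.
- wheel_0: Plain wooden disc lying flat, 60 mm across, 10 mm thick; bystander.
- wheel_1: Another such disc; bystander.
- offcut: Plywood offcut, 130 x 90 x 9 mm, lying flat; bystander.
- eraser: Yellow eraser block, 30 x 62 x 14 mm; bystander.
- crayons: Card tray with three crayons, 100 x 50 mm, 21 mm high; bystander.
Things that resemble listed ones, but are neither listed nor needed, are in the scene too. What is shaped like the gauge_yellow but pink is not meant.

How it is judged (in metres and radians):
On the way, in this order (a step that is already met when the one before it is completed fails the run):
1. the blade of the yellow gauge hangs in the gap, its foot flat on the sander's table (within 2 mm) (z of gauge_yellow in the frame of table_edge between -0.002 and 0.002 m and y of gauge_yellow in the frame of table_edge below 0 m and y of gauge_yellow in the frame of disc above 0 m and x of gauge_yellow in the frame of disc between -0.025 and 0.025 m and angle between gauge_yellow's own z axis and vertical below 0.1 rad and angle between the y axis of gauge_yellow and the y axis of sander, either way round below 0.15 rad), for 0.2 s.
2. the gauge is let go, foot still down on the table, and its blade is nipped between table edge and disc (over 1 N) (contact force between gauge_yellow and disc above 1 N and contact force between the fingers and gauge_yellow below 0.1 N and z of gauge_yellow in the frame of table_edge below 0.002 m), for 0.2 s.
3. the gauge is drawn upwards against the drag: its foot is 4 to 30 mm clear of the table while table edge and disc still press on the blade (over 0.5 N each) (z of gauge_yellow in the frame of table_edge between 0.004 and 0.03 m and contact force between gauge_yellow and disc above 0.5 N and contact force between gauge_yellow and sander_table above 0.5 N), for 0.05 s.
At the end, for the whole second after the job is handed in: The gap between table edge and disc face is 3.2 to 4.7 mm, as the nipped blade left it, and the yellow gauge stands upright, at rest, fully down in the slot it came from (within 12 mm of where it was) (y of table_edge in the frame of disc between 0.0032 and 0.0047 m and distance of gauge_yellow from where it was at the start of the episode below 0.012 m and angle between gauge_yellow's own z axis and vertical below 0.1 rad and linear speed of gauge_yellow below 0.02 m/s); the robot touches nothing.
It fails at once if the blade crushed against the disc with over 25 N (contact force between gauge_yellow and disc above 25 N).
It fails at once if the disc pushed by the fingers with over 10 N (contact force between the fingers and disc above 10 N).
It fails at once if the red or the blue gauge moved by over 15 mm (distance of any of gauge_red, gauge_blue from where it was at the start of the episode above 0.015 m).
It fails at once if a bystander (drill, toy top, wooden discs, offcut, eraser, crayons) moved by over 30 mm (distance of any of drill, toy_top, wheel_0, wheel_1, offcut, eraser, crayons from where it was at the start of the episode above 0.03 m).
It also fails if it takes over 69 s, if anything falls off the work surface, if the arm or the gripper's body presses on something with over 40 N, if the wrist force passes 120 N, or if a joint passes its speed limit or range.

## Working session

There is one attempt and no reset: what is moved stays moved. The work goes in short steps, each a Python script; the robot and the scene stay as the last script left them, time stands still between calls to the robot, and variables do not carry over. Pictures are saved under pics/ and viewed, at most 10 in all, crops included, and the job is handed in when it is done.

```bash
mkdir -p pics; ls
python3 - <<'E'
from plant import ctrl, sensors, optics
import cv2,numpy as np
for n in("top","side"):
    p,d=optics.grab_frame(n); cv2.imwrite(f"pics/{n}0.png",p[:,:,::-1]); np.savez(f"{n}0.npz",p=p,d=d)
    c=optics.camera_params(n); print(n,c, d.min(),d.max())
s=sensors.read_state();print(s,ctrl.tcp_to_tips)
E
```

```text
pics
top {'mtx': array([[404.87430221,   0.        , 281.85999196],
       [  0.        , 404.87430221, 215.38846566],
       [  0.        ,   0.        ,   1.        ]]), 'R': array([[-2.94028556e-04, -9.99361488e-01,  3.57285463e-02],
       [-9.80563292e-01, -6.72191238e-03, -1.96087854e-01],
       [ 1.96202814e-01, -3.50917564e-02, -9.79935214e-01]]), 't': array([ -97.63727077,  484.23229857, 1067.6392317 ])} 0.0 2236.783
side {'mtx': array([[513.27858013,   0.        , 284.61389827],
       [  0.        , 513.27858013, 209.309244  ],
       [  0.        ,   0.        ,   1.        ]]), 'R': array([[ 0.93012662, -0.36697   , -0.01405332],
       [-0.2766463 , -0.67499721, -0.68399239],
       [ 0.24151874,  0.64008733, -0.72935376]]), 't': array([-479.17136039,  142.55957425, 1315.41842359])} 0.0 3711.838
{'t': 0.1, 'q': array([ 1.07350990e+00,  2.07344033e-01,  1.54280811e+00,  1.48700229e-05,
        1.39348146e+00, -1.50471947e-01]), 'qvel': array([-7.93889842e-04, -2.55423526e-03, -5.16381061e-03,  1.41629236e-03,
       -5.25634749e-05, -6.04219488e-04]), 'tau': array([-3.22288406e-04, -3.84095228e+01, -2.92547554e+01, -3.36733574e-04,
        4.84466276e-03, -3.55074349e-05]), 'eef_pos': array([195.1357331 , 540.21448269, 255.23797417]), 'eef_rot': array([[-9.40459199e-01,  3.39905167e-01, -9.86479060e-04],
       [ 3.39906448e-01,  9.40457556e-01, -1.78675971e-03],
       [ 3.20412826e-04, -2.01568520e-03, -9.99997917e-01]]), 'force': array([-0.47655043,  0.38688636,  0.2326755 ]), 'wrist_torque': array([ 0.03676243, -0.05710498,  0.03202707]), 'grasp_force': 0.0, 'grip_width': 85.63215118780117} 25.0
```

View pics/top0.png

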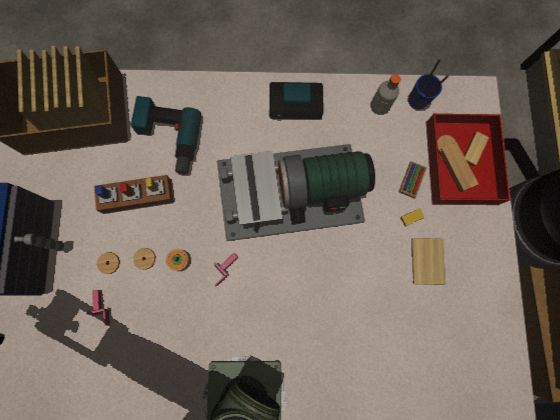

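View pics/side0.png

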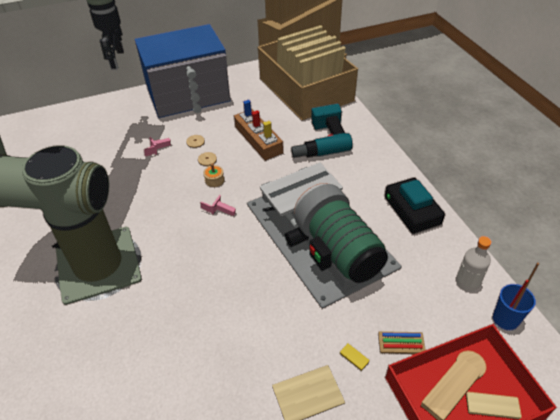

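The top view shows the rack at (133,193) with the yellow grip at (155,186), and the sander table at (257,187) with the disc on its right at about (283,183). I'll measure these from depth and enlarge the crops.

```bash
cat > h.py <<'E'
from plant import ctrl, sensors, optics
import cv2,numpy as np
def cloud(n,d):
    c=optics.camera_params(n);K=c["mtx"]
    v,u=np.indices(d.shape)
    X=np.stack([(u-K[0,2])/K[0,0]*d,(v-K[1,2])/K[1,1]*d,d],-1)
    W=(X-c["t"])@c["R"]; W[d<=0]=np.nan
    return W
def proj(n,P):
    c=optics.camera_params(n); q=(c["R"]@np.asarray(P,float).T).T+c["t"]; q=q@c["mtx"].T; return q[:,:2]/q[:,2:]
E
python3 - <<'E'
from h import *
def rect(M,W,name):
    P=W[M][:,:2].astype(np.float32); r=cv2.minAreaRect(P); b=cv2.boxPoints(r)
    print(name,M.sum(),"z",np.nanmedian(W[M][:,2]).round(1),"rect",np.round(r[0],1),np.round(r[1],1),round(r[2],2))
for n in("top","side"):
    f=np.load(n+"0.npz");p,d=f["p"],f["d"];W=cloud(n,d);hsv=cv2.cvtColor(p,cv2.COLOR_RGB2HSV);x,y,z=np.moveaxis(W,-1,0)
    H,S,V=np.moveaxis(hsv,-1,0)
    big=lambda m:(lambda r:r[1]==1+np.argmax(r[2][1:,4]))(cv2.connectedComponentsWithStats(m.astype(np.uint8)))
    rr=(y>230)&(y<520)&(x>380)&(x<620)
    tt=(y>-150)&(y<260)&(x>350)&(x<720)
    print(n)
    m=big(tt&(z>94)&(z<106)&(S<60)); rect(m,W,"table")
    m2=rr&(z>42)&(z<54); rect(big(m2),W,"racktop")
    for k,(a,b) in dict(yel=(20,35),red=(172,180),blue=(105,125)).items():
        m=rr&(H>=a)&(H<=b)&(S>130)&(z>60); 
        if m.sum(): rect(big(m),W,k); q=W[big(m)]; q=q[q[:,2]>q[:,2].max()-6]; print("  top",q.mean(0).round(1),len(q))
t=np.load("top0.npz")["p"]
a=cv2.resize(t[165:220,85:185],None,fx=8,fy=8,interpolation=3)[:300*2]; cv2.imwrite("pics/rack.png",a[:,:,::-1])
a=cv2.resize(t[135:245,210:330],None,fx=5,fy=5,interpolation=3); cv2.imwrite("pics/table.png",a[:,:,::-1])
E
```

```text
top
table 2962 z 100.4 rect [552.1 -24.3] [190.8 114.8] 8.11
racktop 829 z 50.0 rect [546.2 327. ] [ 72.3 185.1] 9.84
yel 64 z 110.0 rect [558.4 255.5] [24.3 14.4] 15.98
  top [558.9 256.  111.6] 36
red 1 z 108.6 rect [534.8 315.1] [0. 0.] 0.0
  top [534.8 315.1 108.6] 1
blue 38 z 111.1 rect [537.4 382.5] [19.8 12.8] 7.32
  top [537.7 381.2 111.6] 34
side
table 1747 z 99.8 rect [552.6 -25.9] [192.6 121.5] 7.92
racktop 374 z 49.3 rect [544.5 321.3] [ 72.7 194.7] 11.48
yel 112 z 89.6 rect [559.9 252.2] [25.8 21.7] 15.15
  top [559.5 252.8 110.6] 18
red 2 z 104.9 rect [535.7 320.5] [2.5 0. ] -101.25
  top [535.7 320.5 104.9] 2
blue 81 z 88.9 rect [538.6 376. ] [20.  15.6] 7.7
  top [537.2 375.9 111.9] 13
```

View pics/rack.png

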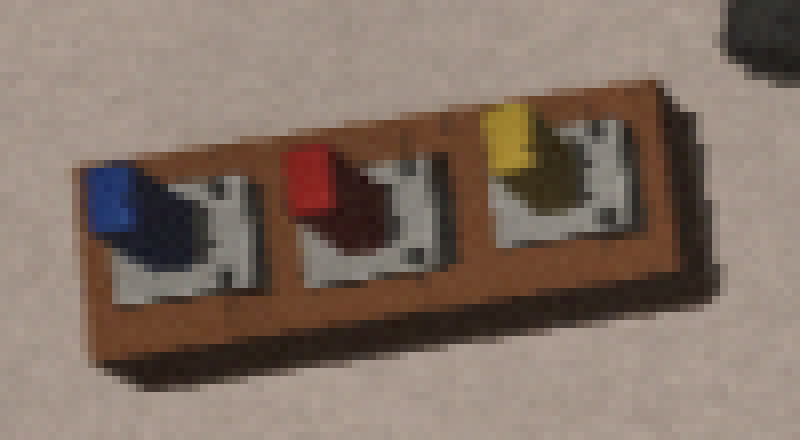

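View pics/table.png

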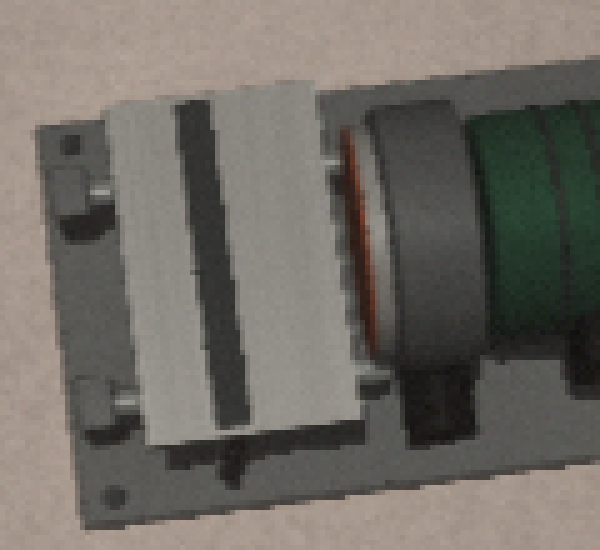

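The rack crop shows the blade slots at the right end of each foot, so the rack's +y points left in the image (world +y). Yellow stands in the slot nearest the sander. The table crop shows the brown disc face at about x = 350–375, just right of the table's edge. The sander's y is also world +y, with a yaw of about 8°.

Next I'll measure the disc face and take the gauge.

```bash
cat >> h.py <<'E'
def rot(deg,s=1):
    a=np.radians(deg); y=s*np.array([np.cos(a),np.sin(a),0]); z=np.array([0,0,-1.]); return np.column_stack([np.cross(y,z),y,z])
def st():
    s=sensors.read_state(); print("t%.1f"%s["t"],s["eef_pos"].round(1),"F",s["force"].round(1),"w%.1f g%.1f"%(s["grip_width"],s["grasp_force"])); return s
G=np.array([558.9,255.2]); YR=9.6; YS=8.0; T=np.array([552.1,-24.3])
def sdir(a=YS): a=np.radians(a); return np.array([np.cos(a),np.sin(a)]),np.array([-np.sin(a),np.cos(a)])
E
python3 - <<'E'
from h import *
f=np.load("top0.npz");p,d=f["p"],f["d"];W=cloud("top",d);hsv=cv2.cvtColor(p,cv2.COLOR_RGB2HSV);H,S,V=np.moveaxis(hsv,-1,0)
ex,ey=sdir()
L=np.stack([(W[...,:2]-T)@ex,(W[...,:2]-T)@ey+57.5,W[...,2]],-1) # rel. table edge
m=((H<14)|(H>174))&(S>100)&(abs(L[...,0])<75)&(L[...,1]>-30)&(L[...,1]<15)&(L[...,2]>90)
q=L[m]; print("disc",len(q),np.percentile(q[:,1],[5,25,50,75,95]).round(1),np.percentile(q[:,2],[5,50,95]).round(0), np.polyfit(q[:,0],q[:,1],1).round(4))
t=L[(abs(L[...,2]-100.4)<3)&(abs(L[...,0])<70)&(S<60)]; print("table y",np.percentile(t[:,1],[.5,1,99,99.5]).round(1))
for s in(1,-1):
    for P,a in(((*G,84),YR),((*(T-ey*30),200),YS)):
        q=ctrl.solve_ik(np.array(P,float),rot(a,s)); print(s,None if q is None else np.round(q,2))
E
```

```text
disc 108 [-11.8 -10.4  -9.5  -9.4  -9.2] [100. 141. 162.] [ 1.6000e-03 -9.9267e+00]
table y [-189.3  -74.2  632.1  635.3]
1 [ 0.29  0.47  1.57 -0.    1.09  0.12]
1 [-0.25  0.23  1.64 -0.    1.28 -0.39]
-1 None
-1 [-0.25  0.23  1.64 -0.    1.28  2.75]
```

```bash
python3 - <<'E'
from h import *
ctrl.gripper_to(50,40)
R=rot(YR)
ctrl.move_ptp(np.array([*G,190]),R); ctrl.move_l(np.array([*G,96]),vel=120); st()
ctrl.gripper_to(15,40); st()
ctrl.move_l(np.array([*G,106]),vel=40); st()
ctrl.move_l(np.array([*G,196]),vel=150); s=st()
np.save("pick.npy",s["eef_pos"])
ex,ey=sdir(); E=T-57.5*ey; C=E+ey*(22-4.7)
ctrl.move_ptp(np.array([*C,200]),rot(YS)); ctrl.hold(.3); st()
for n in("top","side"):
    p,d=optics.grab_frame(n); np.savez(n+"1.npz",p=p,d=d)
    u,v=proj(n,[[*E,110]])[0].astype(int); a=p[max(0,v-50):v+50,max(0,u-65):u+65]
    cv2.imwrite(f"pics/{n}1.png",cv2.resize(a,None,fx=5,fy=5,interpolation=3)[:,:,::-1])
E
python3 -c "
import cv2,numpy as np
a=cv2.imread('pics/top1.png');b=cv2.imread('pics/side1.png');cv2.imwrite('pics/c1.png',cv2.resize(np.vstack([a,b]),None,fx=.6,fy=.6))"
```

```text
t3.2 [559.7 255.5  96.9] F [ 0.4 -0.2  0.5] w50.2 g0.0
t3.5 [559.8 255.5  97.3] F [-0.4  0.5  3.8] w23.2 g40.0
t3.9 [558.9 255.2 106.1] F [ 0.4 -0.1 -2.1] w23.7 g39.5
t4.7 [558.1 255.  194.9] F [-0.9  0.1 -1.6] w23.6 g39.5
t6.2 [557.9 -63.2 200. ] F [ 0.4  0.9 -0.9] w23.7 g39.5
```

View pics/c1.png

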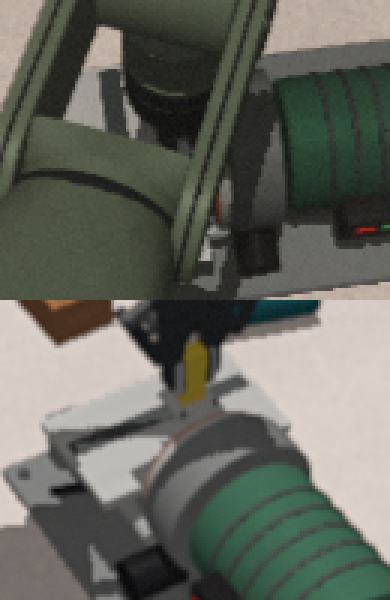

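The top view is blocked by the arm. The side view shows the yellow grip held upright over the table, right in front of the disc rim. I'll lower it by feel.

Run:
```python
from h import *
p=np.load("pick.npy")
s=st(); x,y,_=s["eef_pos"]
print(ctrl.move_l(np.array([x,y,172]),vel=40,threshold=4)); s=st()
if s["eef_pos"][2]<175:
    print(ctrl.move_l(np.array([x,y,144]),vel=25,threshold=5)); ctrl.hold(.1); s=st()
```

```text
t6.3 [557.8 -63.5 200. ] F [ 0.1 -0.1 -1.1] w23.5 g39.5
False
t7.2 [558.  -63.5 172.2] F [ 0.7  0.6 -0.1] w23.8 g39.5
True
t8.2 [557.6 -63.5 147.3] F [ 0.4 -0.3  5.7] w23.6 g40.3
```

Run:
```python
from h import *
ctrl.hold(.2); s=st(); x,y,z=s["eef_pos"]; np.save("seat.npy",s["eef_pos"])
ctrl.gripper_to(50,40); ctrl.hold(.2); st()
ctrl.move_l(np.array([x,y,215]),vel=150)
ex,ey=sdir(); E=T-57.5*ey; R=rot(YS)
P=lambda d,z:np.array([*(E+ey*d),z])
ctrl.gripper_to(0,40)
ctrl.move_l(P(142,215),vel=200); ctrl.move_l(P(142,109),vel=150); s=st()
print(ctrl.move_l(P(115,109),vel=25,threshold=3)); s=st()
d=(s["eef_pos"][:2]-E)@ey; print("contact d",d)
print(ctrl.move_l(P(d-3,109),vel=8,threshold=14)); s=st(); print((s["eef_pos"][:2]-E)@ey,s["force"][:2]@ey)
```

```text
t8.3 [557.6 -63.5 147.3] F [0.4 0.  4.8] w23.5 g40.3
t8.9 [556.3 -63.1 145.8] F [ 0.2  0.4 -1.1] w50.3 g0.0
t11.7 [541.2  59.  109.8] F [ 0.3 -0.6  1.1] w-0.1 g0.0
True
t12.4 [542.5  40.5 108.5] F [ 0.1 -0.1  0.6] w-0.3 g0.0
contact d 123.037992134028
False
t13.1 [542.1  39.6 108. ] F [ 0.3  5.7 -0.7] w-0.1 g3.1
122.18015679693055 5.648567707065709
```

Run:
```python
from h import *
ex,ey=sdir(); E=T-57.5*ey
P=lambda d,z:np.array([*(E+ey*d),z])
c=120.
F=lambda:sensors.read_state()["force"][:2]@ey
while c>104:
    c-=.5; hit=ctrl.move_l(P(c,109),vel=10,threshold=9)
    f=[]
    for _ in range(5): f.append(F()); ctrl.hold(.01)
    f=np.mean(f); s=sensors.read_state(); print("%.1f d%.2f f%.1f t%.1f"%(c,(s["eef_pos"][:2]-E)@ey,f,s["t"]))
    if f>13 or hit: break
```

```text
119.5 d121.76 f6.4 t13.4
119.0 d121.30 f6.7 t13.7
118.5 d120.81 f6.8 t13.9
118.0 d120.33 f6.8 t14.2
117.5 d119.85 f6.9 t14.5
117.0 d119.31 f6.6 t14.8
116.5 d118.82 f6.8 t15.1
116.0 d118.34 f7.1 t15.4
115.5 d117.91 f6.7 t15.7
115.0 d117.82 f8.1 t16.0
114.5 d117.80 f9.8 t16.3
114.0 d117.76 f10.7 t16.6
113.5 d117.76 f12.1 t16.9
113.0 d117.70 f13.6 t17.2
```

Run:
```python
from h import *
ex,ey=sdir(); E=T-57.5*ey
P=lambda d,z:np.array([*(E+ey*d),z])
ctrl.move_l(P(135,109),vel=60); ctrl.move_l(P(135,215),vel=150); ctrl.gripper_to(50,30)
ctrl.move_l(P(15.5,215),vel=200); ctrl.move_l(P(15.5,147),vel=100); st()
ctrl.gripper_to(15,30); st()
for z in range(149,176,3):
    ctrl.move_l(P(15.5,z),vel=20); s=st()
```

```text
t20.6 [558.5 -65.9 147.6] F [ 1.   0.1 -0.3] w50.1 g0.0
t21.0 [558.3 -66.1 148.1] F [-2.   0.3  4. ] w23.7 g31.3
t21.2 [558.  -66.1 149. ] F [ 0.  -1.1 -1.2] w24.0 g30.9
t21.5 [557.5 -66.2 151.5] F [ 0.3 -3.4 -4. ] w23.6 g30.4
t21.8 [557.4 -66.1 154.8] F [ 0.  -3.7 -3.5] w23.6 g30.4
t22.1 [557.9 -66.  158.4] F [-1.5 -3.8 -2.3] w23.4 g30.6
t22.4 [558.3 -66.  161.6] F [-1.3 -4.  -1. ] w23.4 g30.6
t22.7 [558.3 -65.9 164.6] F [-0.5 -3.  -1.6] w23.8 g30.7
t23.0 [558.2 -66.  167.5] F [ 0.1 -4.5 -2.4] w23.7 g30.7
t23.3 [558.1 -66.  170.5] F [-0.4 -4.3 -0.9] w23.7 g30.8
t23.6 [558.1 -65.9 173.5] F [-0.4 -3.4 -1.8] w23.5 g30.8
```

The pull shows some drag, but the side load is −4 N, so contact with the disc is uncertain. I'll balance the side force while the blade is still in the gap and test the drag again.

```bash
cat >> h.py <<'E'
ex,ey=sdir(); E=T-57.5*ey
P=lambda d,z:np.array([*(E+ey*d),z])
def av(tag=""):
    f=[];
    for _ in range(5): s=sensors.read_state(); f.append(s["force"]); ctrl.hold(.01)
    f=np.mean(f,0); print(tag,"t%.1f d%.2f z%.1f Fx%.1f Fy%.1f Fz%.1f m%s"%(s["t"],(s["eef_pos"][:2]-E)@ey,s["eef_pos"][2],f[:2]@ex,f[:2]@ey,f[2],s["wrist_torque"].round(2))); return f
E
python3 - <<'E'
from h import *
av("now"); 
for d in(15,14.5,14,13.5):
    ctrl.move_l(P(d,174),vel=15)
    if av("c%.1f"%d)[1]>-.5: break
for z in(170,165,160): ctrl.move_l(P(d,z),vel=20); av("down")
for z in(163,167,171): ctrl.move_l(P(d,z),vel=20); av("up")
E
```

```text
now t23.7 d15.51 z173.5 Fx-1.0 Fy-3.4 Fz-0.6 m[-0.86  0.09 -0.01]
c15.0 t24.0 d15.33 z174.2 Fx-0.4 Fy-2.1 Fz-0.4 m[-0.49  0.05 -0.03]
c14.5 t24.3 d15.22 z174.2 Fx-0.2 Fy1.0 Fz0.8 m[0.07 0.13 0.06]
down t24.6 d15.14 z170.0 Fx1.3 Fy3.7 Fz2.2 m[ 0.58 -0.21  0.06]
down t25.1 d15.18 z165.6 Fx0.7 Fy4.9 Fz4.8 m[ 0.69 -0.08  0.03]
down t25.5 d15.16 z160.7 Fx0.8 Fy5.1 Fz4.9 m[ 0.73 -0.08  0.01]
up t25.9 d15.06 z161.8 Fx4.1 Fy3.7 Fz-4.8 m[ 0.73 -0.71  0.1 ]
up t26.3 d15.04 z165.3 Fx1.0 Fy2.7 Fz-10.6 m[0.64 0.02 0.09]
up t26.7 d15.05 z170.6 Fx-3.5 Fy4.3 Fz-8.0 m[ 0.75  0.72 -0.02]
```

Drawing up now takes about 9 N with the side load nearly balanced, so the blade is clearly nipped on both sides. I'll draw it out and return it to the rack.

Run:
```python
from h import *
for z in(175,180,186,192,205): ctrl.move_l(P(15,z),vel=25); av("up")
ctrl.move_l(P(15,225),vel=120); av()
ctrl.move_l(P(60,225),vel=150); 
# same hand pose in gauge: shift from regrip (blade y moved ~1.8 vs TCP 1.8), keep pick pose
ctrl.move_ptp(np.array([*G,200]),rot(YR)); ctrl.hold(.2); f0=av("over")
for n in("top","side"):
    p,d=optics.grab_frame(n); np.savez(n+"2.npz",p=p,d=d)
p=np.load("top2.npz")["p"]
a=cv2.resize(p[135:245,70:330],None,fx=3,fy=3,interpolation=3)
q=np.load("side2.npz")["p"]; b=cv2.resize(q[60:150,200:460],None,fx=3,fy=3,interpolation=3)
cv2.imwrite("pics/c2.png",np.vstack([a,b])[:600,:,::-1])
```

```text
up t27.0 d15.12 z176.7 Fx-1.9 Fy4.9 Fz-4.0 m[ 0.9   0.55 -0.03]
up t27.4 d15.00 z182.3 Fx-0.9 Fy5.7 Fz-0.8 m[ 1.09  0.36 -0.04]
up t27.8 d14.98 z188.1 Fx-0.5 Fy5.8 Fz-0.1 m[1.05 0.27 0.05]
up t28.3 d14.94 z193.7 Fx-0.5 Fy5.5 Fz0.0 m[1.02 0.29 0.02]
up t29.0 d14.87 z206.0 Fx-1.0 Fy5.3 Fz1.4 m[ 0.98  0.27 -0.04]
 t29.3 d13.03 z227.8 Fx0.2 Fy0.1 Fz7.0 m[-0.05 -0.03 -0.01]
over t31.1 d331.83 z200.3 Fx0.0 Fy0.2 Fz-1.1 m[ 0.02 -0.   -0.01]
```

View pics/c2.png

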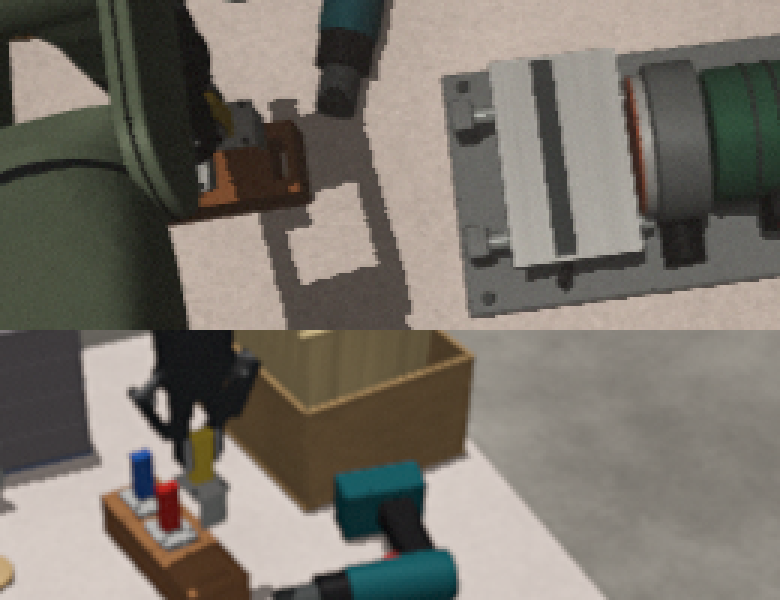

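The top picture shows the gauge held just above the rack, with its empty slot visible at about (288,155) in the picture. The table edge sits close to the disc at (630,130). In the side view the grip (200,455) and blade (212,500) look upright. I'll check tilt and offset from depth before lowering.

Run:
```python
from h import *
rx,ry=sdir(YR)
def loc(n):
    f=np.load(n+"2.npz");W=cloud(n,f["d"]);H,S,V=np.moveaxis(cv2.cvtColor(f["p"],cv2.COLOR_RGB2HSV),-1,0)
    o=G-22*ry
    return np.stack([(W[...,:2]-o)@rx,(W[...,:2]-o)@ry,W[...,2]],-1),H,S,V,f["p"]
L,H,S,V,p=loc("side")
near=(abs(L[...,0])<40)&(abs(L[...,1])<60)&(L[...,2]>95)
for nm,m in(("yel",near&(H>20)&(H<35)&(S>120)),("steel",near&(S<60)&(V>70)&(L[...,1]<8))):
    q=L[m]; print(nm,len(q),"x",np.percentile(q[:,0],[5,50,95]).round(1),"y",np.percentile(q[:,1],[5,50,95]).round(1),"z",np.percentile(q[:,2],[2,50,98]).round(1),"y(z) fit",np.polyfit(q[:,2],q[:,1],1).round(3))
L,H,S,V,p=loc("top")
m=(abs(L[...,0])<30)&(L[...,1]>-25)&(L[...,1]<50)&(L[...,2]>95)&(S<70)&(V>60); q=L[m]
print("foot top",len(q),[np.percentile(q[:,i],[3,50,97]).round(1) for i in range(3)],"z fit x,y",np.linalg.lstsq(np.c_[q[:,:2],np.ones(len(q))],q[:,2],rcond=None)[0].round(3))
m=(abs(L[...,0])<26)&(abs(L[...,1])<14)&(L[...,2]<44); q=L[m]; print("slot",len(q),q.mean(0).round(1))
# gap check
f=np.load("top2.npz");W=cloud("top",f["d"]);m=(abs(W[...,2]-100.4)<4)&(W[...,1]>-150)&(W[...,1]<80)&(W[...,0]>430)&(W[...,0]<680)
l=(W[m][:,:2]-E)@ey; print("table edge shift",np.percentile(l,[2,98]).round(1))
```

```text
yel 121 x [-10.4  -1.   10.8] y [ 7.5 11.4 17. ] z [163.2 192.5 215.9] y(z) fit [0.032 5.454]
steel 220 x [-21.7  -5.2  15.2] y [-11.   -4.5   5.6] z [119.8 157.  386. ] y(z) fit [-0.011 -1.47 ]
foot top 1607 [array([-28.8,  -6.9,  25. ]), array([-22. ,  12.9,  47.7]), array([159.7, 527.9, 536.8])] z fit x,y [-3.50000e-02  1.98000e-01  5.05933e+02]
slot 123 [ 3.7 -2.  21. ]
table edge shift [ -3.7 107.3]
```

The gauge is upright to about 2° and matches the pick pose. I'll lower it.

Run:
```python
from h import *
r=ctrl.move_l(np.array([*G,138]),vel=70,threshold=5); f=av("a%s"%r)
if not r:
    r=ctrl.move_l(np.array([*G,93]),vel=30,threshold=5); ctrl.hold(.1); f=av("b%s"%r)
```

```text
aFalse t32.3 d333.45 z138.8 Fx-0.2 Fy-0.1 Fz-1.1 m[0.   0.01 0.03]
bTrue t33.6 d333.25 z98.0 Fx0.1 Fy0.1 Fz5.5 m[ 0.06 -0.01  0.04]
```

Run:
```python
from h import *
ctrl.gripper_to(50,30); s=st(); x,y,_=s["eef_pos"]
ctrl.move_l(np.array([*G,200]),vel=100); ctrl.set_joints(np.array([1.073,.207,1.542,0,1.393,-.15])); ctrl.hold(.2)
p,d=optics.grab_frame("top"); W=cloud("top",d);H,S,V=np.moveaxis(cv2.cvtColor(p,cv2.COLOR_RGB2HSV),-1,0)
x,y,z=np.moveaxis(W,-1,0)
for k,(a,b) in dict(yel=(20,35),blue=(105,125)).items():
    m=(y>230)&(y<520)&(x>480)&(x<620)&(H>=a)&(H<=b)&(S>130)&(z>60); q=W[m]; q=q[q[:,2]>q[:,2].max()-6]; print(k,q.mean(0).round(1))
m=(abs(z-100.4)<6)&(x>350)&(x<720)&(y>-150)&(y<100)&(S<60)
r=cv2.connectedComponentsWithStats(m.astype(np.uint8)); m=r[1]==1+np.argmax(r[2][1:,4])
b=cv2.minAreaRect(W[m][:,:2].astype(np.float32)); print(b,"gap ~",9.5+(np.array(b[0])-T)@ey)
st()
cv2.imwrite("pics/f.png",cv2.resize(p[130:250,80:380],None,fx=2.6,fy=2.6,interpolation=3)[:,:,::-1])
```

```text
t34.0 [556.9 254.5  95.8] F [-0.6 -0.9 -0. ] w49.9 g0.0
yel [557.6 252.7 112.6]
blue [538.1 381.9 112.3]
((553.2334594726562, -29.549400329589844), (191.0316619873047, 115.09220886230469), 8.18089771270752) gap ~ 4.143939403943576
t37.1 [196.5 540.3 255.7] F [ 0.1 -0.5  0.2] w49.8 g0.0
```

View pics/f.png

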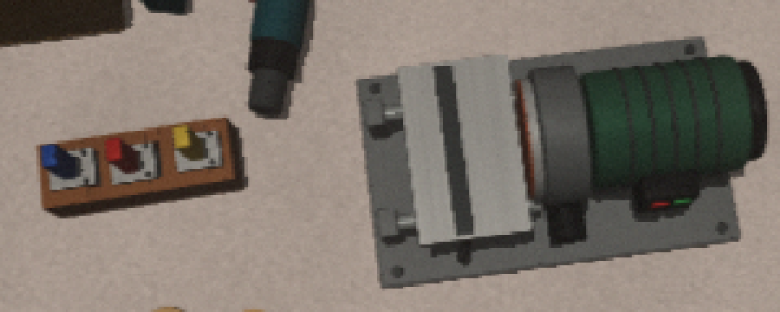

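The yellow gauge stands in its slot at (197,150), about 3.5 mm from where it started. The table is near the disc at (520,140) with a gap of about 4.1 mm, and the other gauges look undisturbed.

```bash
python3 -c "
from plant import ctrl
print(ctrl.finish_job())"
```

```text
the job is handed in; nothing more can be done
None
```

The job is handed in: the gap measures about 4.1 mm from the camera, the blade came out with about 9 N of drag once I had balanced the side load in the gap (a first draw dragged only 2–3 N), and the yellow gauge stands back in its slot about 3.5 mm from where it started; the verdict itself was not shown.

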